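# Home and lock the tube carousel

## Task

Turn the tube carousel by the blue finger lugs on its rim until the white engraved mark faces the red pointer. Only then slide the locking bolt by its red post fully home into the notch and seat its collar against the guide with a steady push of about 15 N for half a second, never ramming it against the wheel or the stop, and let go. Leave the bottles and the rest of the bench undisturbed.

Things in the scene. Friction and masses are not known exactly. Their poses are not given: they have to be found in the camera images.
- base: Cream bench unit, fixed: a box 270 x 190 mm, 45 mm high. Origin on the table under the vertical axis of the wheel; the box reaches from x = -170 to +100 mm and y = -95 to +95 mm in its own frame, z up. Its -x side carries the locking bolt; its yaw varies by about 0.5 rad either way from the world frame.
- carousel: Dark flat wheel, 170 mm diameter, lying flat, turning either way about base's vertical axis without end stops; friction about 0.3 N m, so it stays where left. Origin on the axis at table height; top 64 mm above the table. Hub knob 32 mm diameter, 12 mm tall; vial caps 6 mm tall at 38 mm from the axis. Its own -x points along the mark: its axes equal base's when the mark faces the pointer.
- lug (a point): Top centre of one of eight blue upright round finger lugs on the wheel: 13 mm diameter, 26 mm tall, tops 90 mm above the table, 62 mm from the axis, 45 degrees apart; this is the one 22.5 degrees anticlockwise (seen from above) of the mark. Each can be pushed, straddled or pinched; about 5 N turns the wheel.
- home_mark (a point): Outer end of the white engraved radial line (46 x 4 mm) on top of the wheel, 68 mm from its axis, 64 mm above the table, at the floor of the rim's only notch (15 mm wide, 17 mm deep). The wheel starts 0.7 to pi rad away from the pointer, either direction.
- pointer (a point): Tip of the fixed red pointer just outside the rim, 88 mm from the wheel's axis on the base's -x side, 66 mm above the table. Its axes are those of base; the mark faces it when mark, pointer and wheel axis lie on one line.
- guide: Fixed aluminium guide of the bolt: two blocks 34 x 14 x 19 mm (tops 64 mm above the table) either side of the bolt, from 90 to 124 mm from the wheel's axis, bridged by the red pointer (top 68 mm). Origin and axes as base. Its outer ends are the bolt's stop.
- bolt: Steel locking bolt, 12 mm wide, sliding along base's +x towards the wheel, with a cross collar 42 mm wide at its outer end. Friction about 3 N (so 15 N on the post seats the collar with about 12 N); stays where left. Starts drawn out (origin and axes as base), 22 mm gap between collar and guide. Home after 22 mm, when the collar meets the guide: a stiff stop, giving under 1 mm at 15 N.
- bolt_nose (a point): Tip of the bolt's round nose (radius 6 mm), 56 mm above the table. Starts 7 mm outside the rim (92 mm from the wheel's axis), home at 70 mm. It enters the notch freely within about 1.5 mm of alignment, centres the wheel itself from up to about 3 mm off, and jams on the rim beyond that.
- bolt_post (a point): Centre of the top of the red upright post on the bolt (14 mm diameter, 35 mm tall, its top 95 mm above the table). It starts 140 mm from the wheel's axis on the base's -x side and stands 118 mm from it when the bolt is home.
- dropper_a: Amber dropper bottle with red cap, 28 mm diameter, 62 mm tall, loose beside the unit (base's +y side); leave it standing. Origin: centre of its underside.
- dropper_b: White dropper bottle with blue cap, 28 mm diameter, 62 mm tall, loose beside the unit (base's -y side); leave it standing. Origin: centre of its underside.
- beaker: Glass beaker, 66 mm diameter, 85 mm tall, loose; leave alone. Origin: centre of its underside.
- marker: Blue marker pen, 130 mm long, 12 mm thick, lying loose; leave alone. Origin at its middle.
- heat_block: Aluminium heating block 110 x 100 x 90 mm, 2.2 kg; leave alone. Origin: centre of its underside.

How it is judged:
By the outcome, as a careful person would: the job done as asked, in the order asked, and still so for the second after the job is handed in, with the robot touching nothing.
It also fails if it takes over 72 s, if anything falls off the work surface, if the arm or the gripper's body presses on something with over 40 N, if the wrist force passes 120 N, or if a joint passes its speed limit or range.

## Robot

A 6-joint arm with a two-finger parallel gripper is mounted at the origin on the work surface. World frame = base frame: x ahead of the robot, y to its left, z up, the work surface at z = 0. Lengths are in m, angles in rad, forces in N, time in s.
With the tool pointing down it reaches from about 0.225 to 0.875 m from the base axis. Payload 3.4 kg.
Tool frame: the origin (TCP) lies at the very end of the fingers, on their centre line; the grasp point (between the pads) lies 19 mm behind it; z points along the fingers, x is the direction in which the jaws open and shut, and the axes are right-handed (so a half turn about z gives the same grasp; the last joint's range is limited). The gripper opens to 85 mm and grips with 20 to 120 N. Pads are 22 mm wide; open, the fingers measure 114 mm over their backs; the gripper's body (76 mm by 85 mm) begins 54 mm behind the grasp point. The pads swing forward as they close: fully open they stand 13 mm farther back than shut.
Start: joints at [1.035, 0.276, 1.505, -0, 1.361, -0.121], TCP at [0.232, 0.526, 0.231] pointing down, gripper open.
Joint ranges: [-2.89, 2.89], [-0.75, 2.08], [0.22, 2.7], [-1.18, 4.32], [0.11, 2.71], [-2.7, 2.7]. Speed limits (rad/s): [2.57, 2.57, 3.14, 3.14, 3.14, 3.14].

## Interface

Orientations are given as a unit quaternion [w, x, y, z].
In Python, from cell import bot gives the robot as it stands.
- The arm moves only by the shell command python3 -m inch 'ROWS' [FORCE]. ROWS is JSON, a list of rows, each a list of 3 entries, a list of its own where there are three numbers: the shift along the tool's x, y, z in m, then the turn, a rotation vector about the tool's x, y, z in degrees, then the finger opening in m, from 0 to 0.0854. In form: [[[tx, ty, tz], [rx, ry, rz], claw], ...]. A call has 1 to 12 rows; each row is the pose to reach, as a shift and turn from the pose commanded when the call began, along the tool's axes at that moment; what a row does not reach only later rows make up. A row lasts 1/8 s, in which the tool goes at most 62.5 mm and 10.7 degrees, less where a joint would pass 70% of its speed; a pose out of reach is approached as far as the arm can. A call with a gripper value outside its range is refused whole. The fingers move at their own pace and stop on an object; FORCE is the grip in N (left out, the last holds). Time passes only in rows, so rows that repeat a pose let the fingers close. It gives the time, the measured TCP pose, the force and the opening at its end, in the units of the state.
- bot.observe(): the state, without advancing time (a new reading comes with each control period).
- bot.camera(name): name is "scene" or "top"; returns the picture (400x640x3 uint8, blue, green, red); there is no depth.
- bot.calibration(name): a dict with "vfov" (degrees; the focal length in pixels is half the picture's height over the tangent of half this angle, whatever the lens; pixels are square), "cx", "cy" (the principal point, pixels), "k1" (the pictures are not rectified: a ray, as slopes to the right and down, at radius r is drawn at 1 + k1 r^2 times it, then the intrinsics apply), "rvec" (rotation vector, rad) and "tvec" (3), from world to camera coordinates, as OpenCV has them. Camera axes: x right, y down, z forward; pixel columns grow to the right and rows downward; lengths in m; the calibration is good to about 2 mm. A picture is of the moment at which its call begins. calibration takes no time and is no camera call.
- bot.finish_job(): hands the job in, once; it reports no verdict.
Trained networks look in the newest picture that a camera, given by its name, has taken for a name from the list of things; names that differ only in an ending like _2 or _b are one class to them, and where a whole thing is asked for, a point or a joint stands for the part that bears it (a point fixed in the world has none). Each returns a list of dicts, best first, with "score" (0 to 1); they miss things now and then, are a little off and sometimes report something else, mostly with a low value. They report only what shows in the picture. A call takes as long as a camera call.
- bot.boxes_of(camera, target): "centre" ([x, y, z] in m, in the coordinates of the camera as it stood for that picture, good to about 4 mm: the middle of the surface that is visible of it).
- bot.silhouettes(camera, target): "region" (400x640 bool, what is visible of it).
The state is a dict: "clock": time; "joint_positions": joint angles; "joint_velocities": joint speeds; "effort": joint torques, N m; "tcp_pos": TCP position; "tool_rot": TCP orientation; "contact_force": force on the tool from outside, world axes, zero at the start; "ft_torque": the same for the moment, N m; "opening": opening from 0.0 (shut) to 1.0 (fully open).
Only numpy, scipy, OpenCV 4.12 (cv2) and the standard library are available. Lean on these libraries where they do the work, as an engineer would, in place of code of your own. Each camera call takes 0.05 s, during which the arm holds its last target.

## Working session

There is one attempt and no reset: what is moved stays moved. The work goes in short steps, Python scripts to look and compute and a shell command to move; the robot and the scene stay as the last step left them, time stands still between calls to the robot, and variables do not carry over. Pictures are saved under pics/ and viewed, and the job is handed in when it is done.

```bash
mkdir -p pics; ls; python3 - <<'E'
from cell import bot
import cv2
print(bot.observe())
for n in("scene","top"):
    im=bot.camera(n); cv2.imwrite(f"pics/{n}0.png",im); print(n,bot.calibration(n))
    for t in("home_mark","lug","pointer","bolt_post","bolt_nose","carousel","base","guide","dropper_a","dropper_b","beaker","heat_block","marker"):
        pass
E
```

```text
pics
{'clock': 0.0, 'joint_positions': array([ 1.03502742e+00,  2.76612316e-01,  1.50614127e+00, -3.59901645e-05,
        1.36071623e+00, -1.20983768e-01]), 'joint_velocities': array([ 9.29394578e-04, -3.55278983e-04,  6.56376531e-04,  5.14464714e-04,
        5.80207577e-04,  6.50974823e-05]), 'effort': array([-1.33890262e-03, -4.16776371e+01, -2.45799816e+01, -2.56282556e-04,
        1.14843503e-02,  1.53212994e-05]), 'tcp_pos': array([0.23145235, 0.52577147, 0.23042661]), 'tool_rot': array([ 4.29964934e-04,  8.37551539e-01,  5.46357518e-01, -8.34490704e-04]), 'contact_force': array([0.82334964, 0.61915633, 0.37208976]), 'ft_torque': array([-0.04185168,  0.00303294, -0.0126018 ]), 'opening': 0.998502640223166}
scene {'vfov': 53.43403890615087, 'cx': 324.69361336478806, 'cy': 199.13243856077483, 'k1': -0.020597174082474422, 'rvec': array([ 2.06507036,  1.46746617, -0.51605733]), 'tvec': array([-0.18426654, -0.35136989,  1.38205147])}
top {'vfov': 57.94380968087156, 'cx': 314.8203707453213, 'cy': 196.7425806579724, 'k1': 0.013309091718363723, 'rvec': array([ 2.15076564, -2.09645188,  0.16948826]), 'tvec': array([0.0138983 , 0.55293947, 1.04813389])}
```

View pics/top0.png

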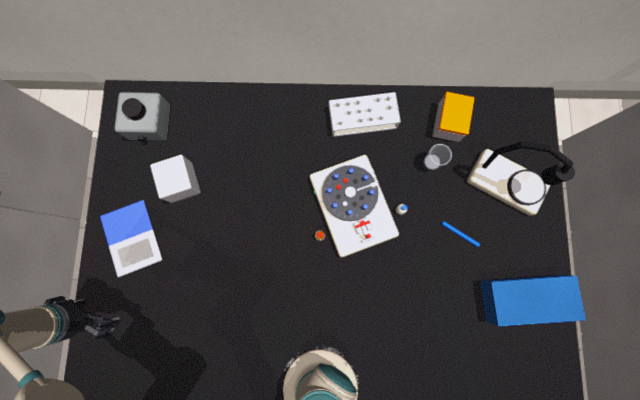

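View pics/scene0.png

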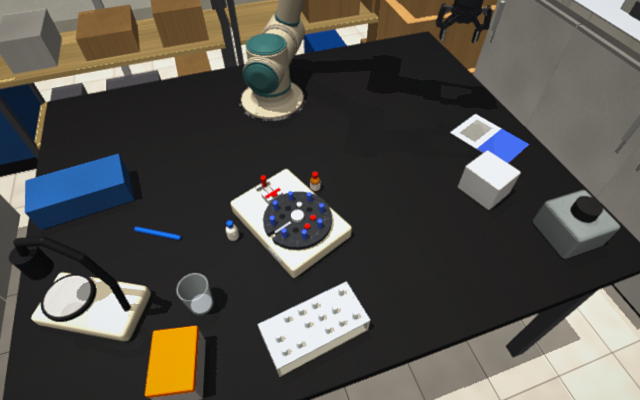

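The top view shows the wheel at about (350,192), the mark pointing right to about (378,183), and the bolt and its post at about (362,232). Droppers stand at (320,235) and (401,209).

```bash
cat > h.py <<'E'
from cell import bot
import cv2, numpy as np
def cal(n):
    c=bot.calibration(n); f=200/np.tan(np.radians(c['vfov'])/2)
    return c,np.array([[f,0,c['cx']],[0,f,c['cy']],[0,0,1]]),np.array([c['k1'],0,0,0.]),cv2.Rodrigues(c['rvec'])[0],c['tvec']
def toplane(n,uv,z):
    c,K,D,R,t=cal(n)
    p=cv2.undistortPoints(np.array(uv,float).reshape(-1,1,2),K,D).reshape(-1,2)
    d=np.c_[p,np.ones(len(p))]@R; o=-R.T@t
    return o+d*((z-o[2])/d[:,2])[:,None]
def toworld(n,pc):
    c,K,D,R,t=cal(n); return R.T@(np.array(pc)-t)
def proj(n,P):
    c,K,D,R,t=cal(n); return cv2.projectPoints(np.array(P,float).reshape(-1,1,3),c['rvec'],c['tvec'],K,D)[0].reshape(-1,2)
def crop(n,im,u,v,w,h,s,name):
    cv2.imwrite(name,cv2.resize(im[v:v+h,u:u+w],None,fx=s,fy=s,interpolation=cv2.INTER_CUBIC))
E
python3 - <<'E'
from h import *
im=bot.camera("top"); crop("top",im,295,145,120,120,5,"pics/topc.png"); np.save("top0.npy",im)
im2=bot.camera("scene"); crop("scene",im2,215,160,150,120,5,"pics/scenec.png")
for n in("top","scene"):
  for t in("home_mark","lug","pointer","bolt_post","bolt_nose","carousel","base","guide","dropper_a"):
    r=bot.boxes_of(n,t)
    print(n,t,[(round(x['score'],2),toworld(n,x['centre']).round(4).tolist()) for x in r[:3]])
E
```

```text
top home_mark [(0.74, [0.5633, -0.078, 0.0581])]
top lug [(0.89, [0.5616, -0.0773, 0.0606])]
top pointer [(0.57, [0.4674, -0.1101, 0.064])]
top bolt_post []
top bolt_nose []
top carousel []
top base [(0.59, [0.5233, -0.082, 0.0499])]
top guide [(0.57, [0.4703, -0.1071, 0.0666])]
top dropper_a [(0.51, [0.5231, -0.2328, 0.0396])]
scene home_mark [(0.91, [0.5782, -0.0844, 0.0631])]
scene lug [(0.96, [0.573, -0.083, 0.0618])]
scene pointer [(0.53, [0.471, -0.1173, 0.0593])]
scene bolt_post [(0.5, [0.4411, -0.1293, 0.0588])]
scene bolt_nose [(0.51, [0.4408, -0.1282, 0.056])]
scene carousel [(0.78, [0.5791, -0.0836, 0.067])]
scene base [(0.97, [0.5764, -0.1034, 0.0503])]
scene guide [(0.58, [0.4763, -0.1158, 0.0623])]
scene dropper_a [(0.5, [0.4531, 0.006, 0.0345]), (0.44, [0.5341, -0.2389, 0.0334])]
```

View pics/topc.png

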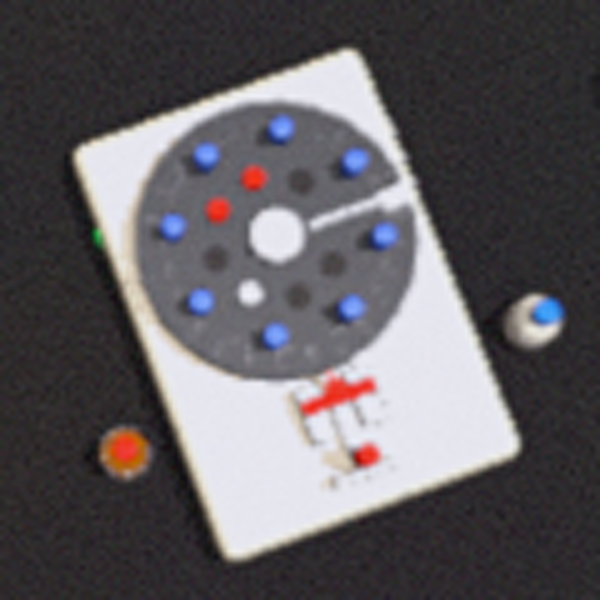

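View pics/scenec.png

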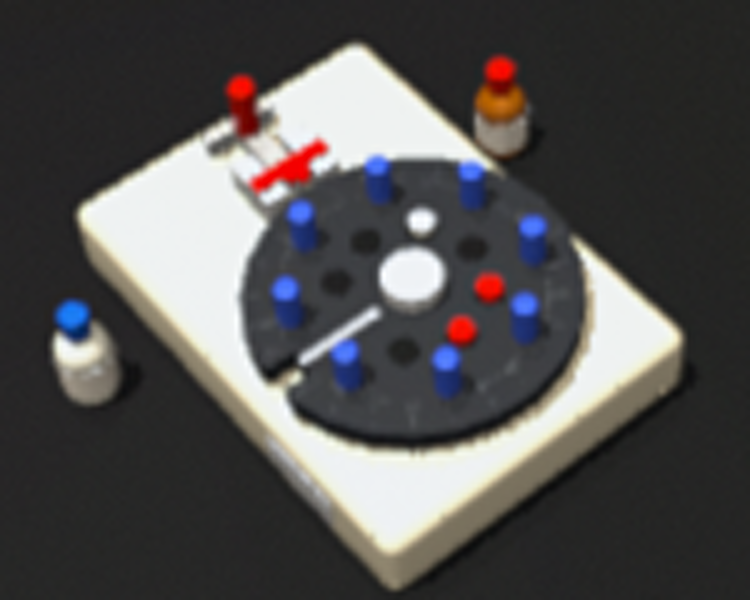

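```bash
cat > fit.py <<'E'
from h import *
from scipy.optimize import least_squares
def blobs(im,kind):
    hsv=cv2.cvtColor(cv2.resize(im,None,fx=4,fy=4,interpolation=cv2.INTER_CUBIC),cv2.COLOR_BGR2HSV)
    H,S,V=cv2.split(hsv)
    m=((H>100)&(H<130)&(S>110)&(V>70)) if kind=='b' else (((H<8)|(H>172))&(S>140)&(V>70))
    n,l,st,c=cv2.connectedComponentsWithStats(m.astype(np.uint8))
    return [(st[i,4]/16,(c[i]+.5)/4-.5) for i in range(1,n) if st[i,4]>100]
def cylc(n,x,y,z0,z1,r):
    a=np.linspace(0,2*np.pi,24,endpoint=False)
    P=np.array([[x+r*np.cos(t),y+r*np.sin(t),z] for z in(z0,z1) for t in a])
    h=cv2.convexHull(proj(n,P).astype(np.float32)); M=cv2.moments(h); return np.array([M['m10']/M['m00'],M['m01']/M['m00']])
def fitlugs(n,im,p0,verbose=True):
    B=np.array([c for a,c in blobs(im,'b')])
    def pred(p): return np.array([cylc(n,p[0]+.062*np.cos(p[2]+k*np.pi/4),p[1]+.062*np.sin(p[2]+k*np.pi/4),.064,.09,.0065) for k in range(8)])
    def match(p):
        Q=pred(p); out=[]
        for k in range(8):
            d=np.linalg.norm(B-Q[k],axis=1); j=d.argmin()
            if d[j]<5: out.append((k,j))
        return out
    p=np.array(p0,float)
    for _ in range(4):
        m=match(p)
        s=least_squares(lambda q:(pred(q)[[k for k,j in m]]-B[[j for k,j in m]]).ravel(),p,loss='soft_l1'); p=s.x
    if verbose: print(n,'axis',p[:2].round(4),'lugphase deg',np.degrees(p[2]).round(2),'n',len(m),'rms px',np.sqrt(np.mean(s.fun**2)).round(2))
    return p
E
python3 - <<'E'
from fit import *
ims={"top":np.load("top0.npy"),"scene":bot.camera("scene")}; np.save("scene0.npy",ims["scene"])
ctr=toplane("top",[[295+277/5,145+235/5]],.076)[0]
mk=toplane("top",[[295+385/5,145+197/5]],.064)[0]
th=np.arctan2(mk[1]-ctr[1],mk[0]-ctr[0]); print(ctr,mk,np.degrees(th),np.linalg.norm(mk[:2]-ctr[:2]))
for n in ims:
    fitlugs(n,ims[n],[ctr[0],ctr[1],th+np.pi/8])
    for a,c in blobs(ims[n],'r'):
        if a>8: print('red',n,round(a),c.round(1),toplane(n,[c],.067)[0].round(4))
# mark direction: line pts
for n,pts in(("top",[[295+310/5,145+226/5],[295+385/5,145+201/5]]),("scene",[[215+378/5,160+312/5],[215+300/5,160+362/5]])):
    q=toplane(n,pts,.064); d=q[1]-q[0]; print('markdir',n,np.degrees(np.arctan2(d[1],d[0])))
# base top via white quad in top
im=ims["top"]; 
pts=np.array([[72,150],[352,48],[522,450],[232,562]])/5+[295,145]
q=toplane("top",pts,.045); print(q.round(4)); print([np.linalg.norm(q[i]-q[i-1]).round(4) for i in range(4)], [np.degrees(np.arctan2(*(q[i]-q[j])[[1,0]])).round(2) for i,j in((0,3),(1,2))])
E
```

```text
[ 0.56437766 -0.0773687   0.076     ] [ 0.59146986 -0.14287078  0.064     ] -67.52960744316186 0.07088378132235462
top axis [ 0.5671 -0.076 ] lugphase deg -45.94 n 8 rms px 0.07
red top 18 [345.2 180.2] [ 0.6017 -0.0622  0.067 ]
red top 17 [338.1 186.6] [ 0.5815 -0.0412  0.067 ]
red top 40 [362.  223.5] [ 0.4726 -0.1131  0.067 ]
red top 16 [319.5 234.4] [0.4377 0.0109 0.067 ]
red top 13 [367.7 235.8] [ 0.4371 -0.1298  0.067 ]
scene axis [ 0.5678 -0.076 ] lugphase deg -46.34 n 8 rms px 0.22
red scene 42 [314.6 174.2] [0.4489 0.0089 0.067 ]
red scene 60 [263.1 179.9] [ 0.4239 -0.1263  0.067 ]
red scene 59 [272.7 193.2] [ 0.4769 -0.114   0.067 ]
red scene 31 [312.4 217.1] [ 0.5829 -0.0411  0.067 ]
red scene 31 [306.9 225.7] [ 0.6031 -0.0618  0.067 ]
markdir top -69.9336158409886
markdir scene -69.67650791103199
[[ 0.6205  0.0466  0.045 ]
 [ 0.6895 -0.1252  0.045 ]
 [ 0.4435 -0.2268  0.045 ]
 [ 0.3731 -0.0552  0.045 ]]
[np.float64(0.2676), np.float64(0.1851), np.float64(0.2661), np.float64(0.1855)] [np.float64(22.37), np.float64(22.44)]
```

```bash
python3 - <<'E'
from fit import *
ims={"top":np.load("top0.npy"),"scene":np.load("scene0.npy")}
ax=np.array([.5674,-.076])
for n,guess in(("top",(367.7,235.8)),("scene",(263.1,179.9))):
    s=least_squares(lambda p:cylc(n,p[0],p[1],.060 ,.095,.007)-guess,[.438,-.129]); d=s.x-ax
    print(n,'post',s.x.round(4),np.linalg.norm(d).round(4),np.degrees(np.arctan2(-d[1],-d[0])))
    u,v=(362.,223.5) if n=='top' else (272.7,193.2)
    q=toplane(n,[[u,v]],.067)[0]; d=q[:2]-ax; print('ptr',np.linalg.norm(d),np.degrees(np.arctan2(-d[1],-d[0])))
    im=ims[n]; big=cv2.resize(im,None,fx=4,fy=4,interpolation=cv2.INTER_CUBIC)
    g=big.min(axis=2); m=(g>140).astype(np.uint8)
    c,K,D,R,t=cal(n)
    k,l,st,cc=cv2.connectedComponentsWithStats(m)
    w=proj(n,[[.40,-.10,.045]])[0]*4
    print(l[int(w[1]),int(w[0])])
    mm=(l==l[int(w[1]),int(w[0])]).astype(np.uint8)
    ct=max(cv2.findContours(mm,0,1)[0],key=cv2.contourArea)[:,0,:]
    q=toplane(n,(cv2.convexHull(ct)[:,0,:]+.5)/4-.5,.045)[:,:2]
    r=cv2.minAreaRect((q*1000).astype(np.float32)); print('rect',r)
E
```

```text
top post [ 0.4363 -0.1282] 0.1411 21.721720261540295
ptr 0.1016832522306593 21.364513712345325
1638
rect ((533.31982421875, -89.82180786132812), (268.9046325683594, 190.87632751464844), 21.85308837890625)
scene post [ 0.4338 -0.1274] 0.1432 21.06134815189554
ptr 0.09818915239535705 22.708779863594415
0
rect ((164.16708374023438, 27.3048095703125), (2729.968994140625, 1652.2608642578125), 71.05339050292969)
```

```bash
cat >> h.py <<'E'
from scipy.spatial.transform import Rotation as Ro
def pose():
    s=bot.observe(); q=s['tool_rot']; return s,np.array(s['tcp_pos']),Ro.from_quat([q[1],q[2],q[3],q[0]])
def shift(P):
    s,p,r=pose(); return r.inv().apply(np.array(P)-p)
def phi():
    s,p,r=pose(); x=r.as_matrix()[:,0]; return np.degrees(np.arctan2(x[1],x[0]))
def tilt(): # rotvec (deg) to make tool straight down at yaw f
    pass
def turn(f):
    s,p,r=pose(); f=np.radians(f); M=np.array([[np.cos(f),np.sin(f),0],[np.sin(f),-np.cos(f),0],[0,0,-1]])
    return np.degrees((r.inv()*Ro.from_matrix(M)).as_rotvec())
E
python3 - <<'E'
from h import *
print(phi(), shift([.524,-.0315,.13]).round(4), turn(43.9).round(2))
E
```

```text
66.23222252877073 [-0.3927  0.4923  0.1013] [-0.   -0.   22.33]
```

```bash
python3 -m inch '[[[-0.015,0.019,0.0],[0,0,1],0.036],[[-0.05,0.062,0.005],[0,0,3],0.036],[[-0.085,0.106,0.01],[0,0,5],0.036],[[-0.12,0.15,0.015],[0,0,7],0.036],[[-0.155,0.194,0.02],[0,0,9],0.036],[[-0.19,0.238,0.03],[0,0,11],0.036],[[-0.225,0.282,0.04],[0,0,13],0.036],[[-0.26,0.326,0.05],[0,0,15],0.036],[[-0.295,0.37,0.06],[0,0,17],0.036],[[-0.33,0.414,0.075],[0,0,19],0.036],[[-0.36,0.455,0.09],[0,0,21],0.036],[[-0.383,0.48,0.1],[0,0,22.3],0.036]]' 25
python3 -m inch '[[[-0.01,0.0125,0.0],[0,0,0],0.036],[[-0.01,0.0125,0.0],[0,0,0],0.036],[[-0.01,0.0125,0.0],[0,0,0],0.036]]'
python3 - <<'E'
from fit import *
im=bot.camera("scene"); crop("scene",im,215,110,170,150,4,"pics/s1.png")
im=bot.camera("top"); crop("top",im,285,135,140,140,4,"pics/t1.png")
print(phi(), shift([.524,-.0315,.07]).round(4), turn(43.9).round(2),pose()[0]['opening'])
E
```

```text
clock: 2.65
tcp_pos: [0.5168, -0.021, 0.1308]
tool_rot: [0.0, 0.928, 0.372, -0.0]
contact_force: [0.4, -0.3, 0.1]
opening: 0.425
clock: 3.02
tcp_pos: [0.5175, -0.0327, 0.1319]
tool_rot: [-0.0, 0.927, 0.374, 0.0]
contact_force: [0.7, 0.2, -0.3]
opening: 0.42
44.02260562013045 [0.0051 0.0036 0.0619] [ 0.01 -0.04  0.12] 0.4167937648625115
```

View pics/s1.png

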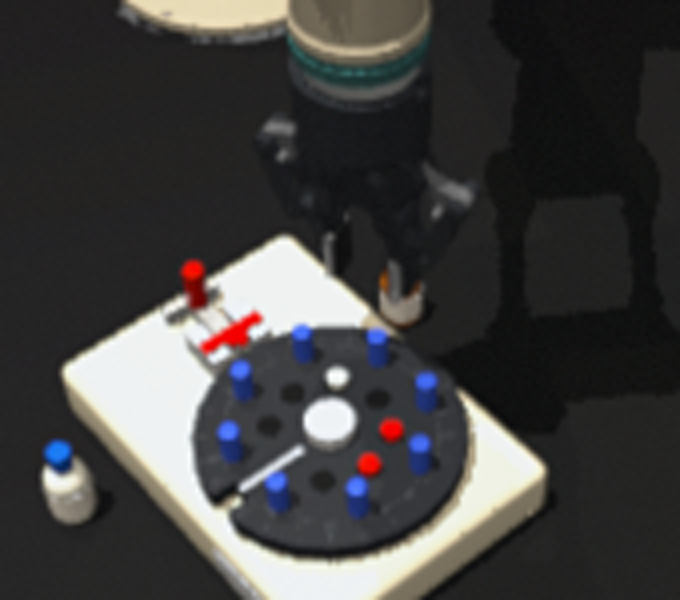

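View pics/t1.png

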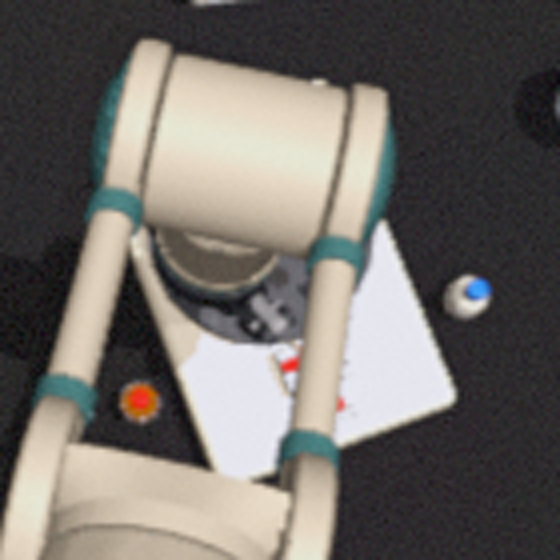

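```bash
python3 -m inch '[[[0.005,0.003,0.0],[0,0,0],0.036],[[0.005,0.003,0.012],[0,0,0],0.036],[[0.005,0.003,0.024],[0,0,0],0.036],[[0.005,0.003,0.036],[0,0,0],0.036],[[0.005,0.003,0.048],[0,0,0],0.036],[[0.005,0.003,0.056],[0,0,0],0.036],[[0.005,0.003,0.06],[0,0,0],0.036],[[0.005,0.003,0.06],[0,0,0],0.036],[[0.005,0.003,0.06],[0,0,0],0.036]]'
python3 - <<'E'
from fit import *
im=bot.camera("scene"); crop("scene",im,215,110,170,150,4,"pics/s2.png")
print(phi(), shift([.524,-.0315,.07]).round(4))
E
```

```text
clock: 4.25
tcp_pos: [0.5242, -0.0324, 0.0717]
tool_rot: [0.0, 0.927, 0.374, 0.0]
contact_force: [-0.6, -0.5, 0.2]
opening: 0.424
43.93212037788717 [ 0.0005 -0.0008  0.0017]
```

View pics/s2.png

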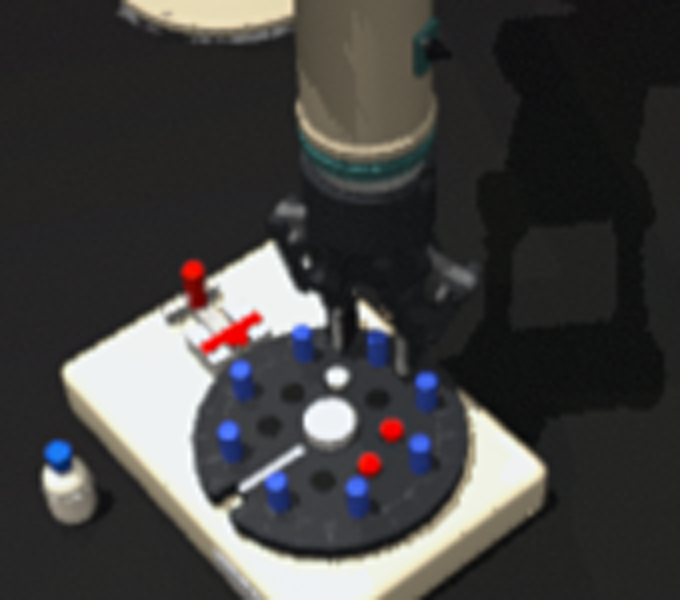

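Lug (377,347) stands between the fingers (337,330) and (403,355). Closing.

```bash
python3 -m inch '[[[0,0,0],[0,0,0],0.024],[[0,0,0],[0,0,0],0.018],[[0,0,0],[0,0,0],0.012],[[0,0,0],[0,0,0],0.01],[[0,0,0],[0,0,0],0.01],[[0,0,0],[0,0,0],0.01]]' 25
python3 - <<'E'
from fit import *
s,p,r=pose(); print(p,phi(),s['contact_force'],s['opening']*.0854)
c=np.array([.567,-.0763]); d=p[:2]-c; print(np.linalg.norm(d),np.degrees(np.arctan2(d[1],d[0])))
a0=np.arctan2(d[1],d[0]); rr=.062
for k in range(0,25):
    al=np.radians(90*k/24)
    a=np.radians(133.9)-al
    P=[*(c+rr*np.array([np.cos(a),np.sin(a)])),.072]
    print(k,round(90*k/24,2),(shift(P)-shift([*(c+rr*np.array([np.cos(np.radians(133.9)),np.sin(np.radians(133.9))])),.072])).round(4))
E
```

```text
clock: 5.05
tcp_pos: [0.5241, -0.0321, 0.0715]
tool_rot: [-0.0, 0.927, 0.374, 0.0]
contact_force: [0.5, 2.6, 3.0]
opening: 0.137
[ 0.52411989 -0.03212172  0.07155   ] 43.92730768393838 [0.50207336 2.6149967  3.02871101] 0.011695029071482876
0.061566415905257695 134.14569684713433
0 0.0 [0. 0. 0.]
1 3.75 [0.0041 0.0001 0.    ]
2 7.5 [0.0081 0.0005 0.    ]
3 11.25 [0.0121 0.0012 0.    ]
4 15.0 [0.016  0.0021 0.    ]
5 18.75 [0.0199 0.0033 0.    ]
6 22.5 [0.0237 0.0047 0.    ]
7 26.25 [0.0274 0.0064 0.    ]
8 30.0 [0.031  0.0083 0.    ]
9 33.75 [0.0344 0.0105 0.    ]
10 37.5 [0.0377 0.0128 0.    ]
11 41.25 [0.0409 0.0154 0.    ]
12 45.0 [0.0438 0.0182 0.    ]
13 48.75 [0.0466 0.0211 0.    ]
14 52.5 [0.0492 0.0243 0.    ]
15 56.25 [0.0515 0.0276 0.    ]
16 60.0 [0.0537 0.031  0.    ]
17 63.75 [0.0556 0.0346 0.0001]
18 67.5 [0.0573 0.0383 0.0001]
19 71.25 [0.0587 0.0421 0.0001]
20 75.0 [0.0599 0.046  0.0001]
21 78.75 [0.0608 0.0499 0.0001]
22 82.5 [0.0614 0.0539 0.0001]
23 86.25 [0.0618 0.058  0.0001]
24 90.0 [0.062  0.062  0.0001]
```

```bash
python3 -m inch '[[[0.0041,0.0001,0],[0,0,3.75],0.01],[[0.0081,0.0005,0],[0,0,7.5],0.01],[[0.0121,0.0012,0],[0,0,11.25],0.01],[[0.016,0.0021,0],[0,0,15],0.01],[[0.0199,0.0033,0],[0,0,18.75],0.01],[[0.0237,0.0047,0],[0,0,22.5],0.01],[[0.0274,0.0064,0],[0,0,26.25],0.01],[[0.031,0.0083,0],[0,0,30],0.01],[[0.0344,0.0105,0],[0,0,33.75],0.01],[[0.0377,0.0128,0],[0,0,37.5],0.01],[[0.0409,0.0154,0],[0,0,41.25],0.01],[[0.0438,0.0182,0],[0,0,45],0.01]]'
python3 - <<'E'
from fit import *
s,p,r=pose(); print(p,phi(),s['contact_force'],s['opening']*.0854)
c=np.array([.567,-.0763]); d=p[:2]-c; print(np.linalg.norm(d),np.degrees(np.arctan2(d[1],d[0])))
im=bot.camera("scene"); crop("scene",im,215,110,170,150,4,"pics/s3.png")
E
```

```text
clock: 6.55
tcp_pos: [0.5665, -0.0147, 0.0715]
tool_rot: [-0.0, 1.0, -0.01, -0.002]
contact_force: [-3.1, 1.7, 6.6]
opening: 0.138
[ 0.56645298 -0.0146526   0.0715156 ] -1.1511730660241801 [-3.05736381  1.69999953  6.63461977] 0.011764933909521857
0.061649823046670334 90.50839293360224
```

View pics/s3.png

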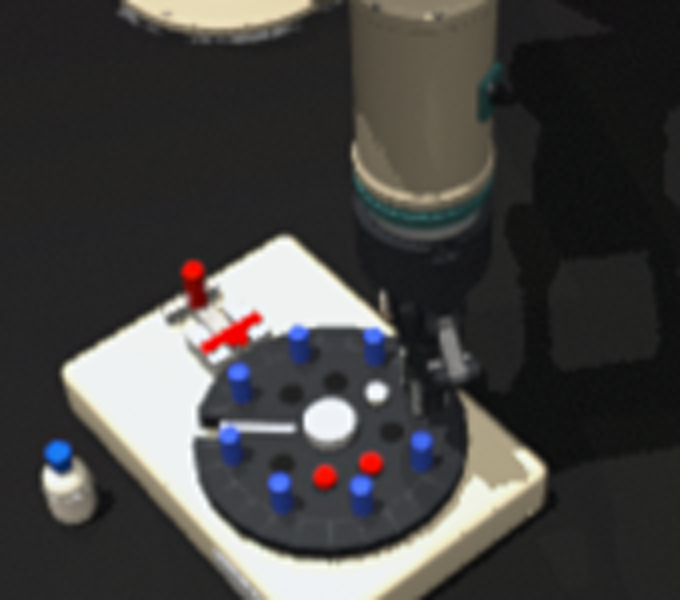

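The wheel turned about 44°: the mark now points left to (220,427) in this crop, and forces are small. Second half follows the same arc.

```bash
python3 -m inch '[[[0.0041,0.0001,0],[0,0,3.75],0.01],[[0.0081,0.0005,0],[0,0,7.5],0.01],[[0.0121,0.0012,0],[0,0,11.25],0.01],[[0.016,0.0021,0],[0,0,15],0.01],[[0.0199,0.0033,0],[0,0,18.75],0.01],[[0.0237,0.0047,0],[0,0,22.5],0.01],[[0.0274,0.0064,0],[0,0,26.25],0.01],[[0.031,0.0083,0],[0,0,30],0.01],[[0.0344,0.0105,0],[0,0,33.75],0.01],[[0.0377,0.0128,0],[0,0,37.5],0.01],[[0.0409,0.0154,0],[0,0,41.25],0.01],[[0.0438,0.0182,0],[0,0,45],0.01]]'
python3 -m inch '[[[0,0,0],[0,0,0],0.01],[[0,0,0],[0,0,0],0.01]]'
python3 - <<'E'
from fit import *
s,p,r=pose(); print(p,phi(),s['contact_force'],s['opening']*.0854)
c=np.array([.567,-.0763]); d=p[:2]-c; print(np.linalg.norm(d),np.degrees(np.arctan2(d[1],d[0])))
im=bot.camera("scene"); crop("scene",im,215,110,170,150,4,"pics/s4.png")
b=fitlugs("scene",im,[.5678,-.076,np.radians(-46.3-90)])
im=bot.camera("top"); crop("top",im,285,135,140,140,4,"pics/t4.png")
E
```

```text
clock: 8.1
tcp_pos: [0.6108, -0.0327, 0.0716]
tool_rot: [-0.001, 0.92, -0.392, -0.001]
contact_force: [-1.3, 4.4, 5.0]
opening: 0.138
clock: 8.35
tcp_pos: [0.6113, -0.0333, 0.0716]
tool_rot: [-0.001, 0.92, -0.391, -0.0]
contact_force: [-1.1, 5.2, 5.3]
opening: 0.139
[ 0.61129548 -0.03326     0.07155369] -46.01923551412863 [-1.10159062  5.18399571  5.27430739] 0.011902143105711548
0.061761892390601966 44.176412606868844
scene axis [ 0.5677 -0.076 ] lugphase deg -135.73 n 5 rms px 0.24
```

View pics/s4.png

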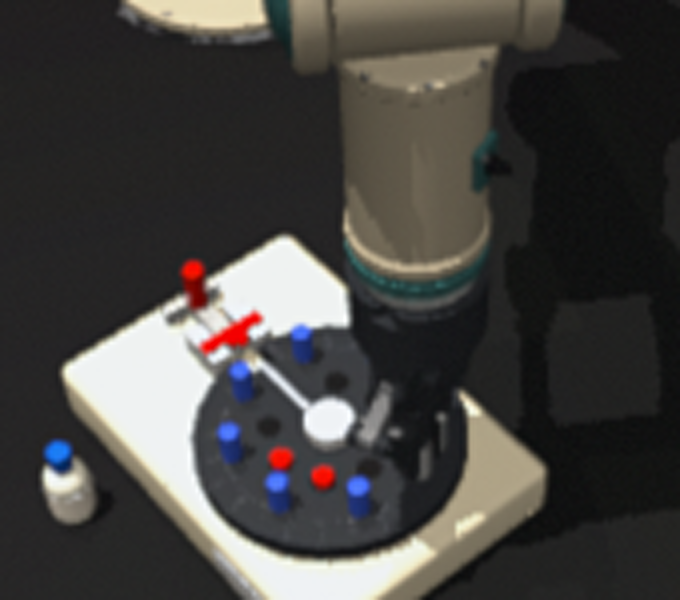

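View pics/t4.png

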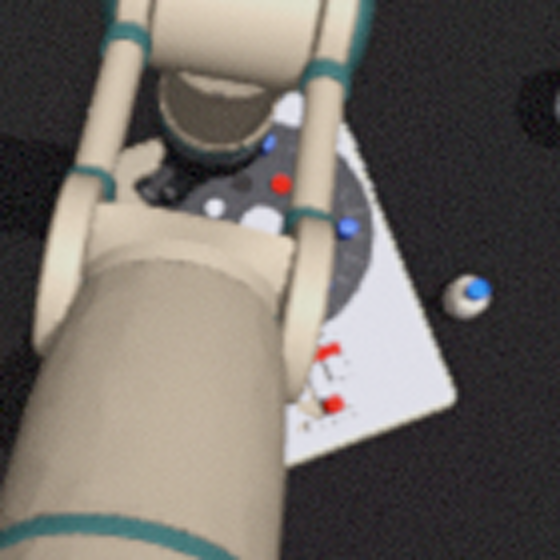

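```bash
python3 -m inch '[[[0,0,0],[0,0,0],0.02],[[0,0,0],[0,0,0],0.03],[[0,0,0],[0,0,0],0.036],[[0,0,0],[0,0,0],0.036],[[0,0,-0.01],[0,0,0],0.036],[[0,0,-0.025],[0,0,0],0.036],[[0,0,-0.045],[0,0,0],0.036],[[0,0,-0.075],[0,0,0],0.036],[[0,0,-0.11],[0,0,0],0.036],[[0,0,-0.14],[0,0,0],0.036]]'
python3 - <<'E'
from h import *
print(phi(), shift([.40,.22,.22]).round(4),turn(21.8).round(1))
E
```

```text
clock: 9.7
tcp_pos: [0.6119, -0.0341, 0.2142]
tool_rot: [-0.0, 0.92, -0.391, 0.001]
contact_force: [-0.6, 0.3, 0.5]
opening: 0.415
-46.05809752883482 [-0.33   -0.0238 -0.0065] [ -0.   -0.2 -67.9]
```

```bash
python3 -m inch '[[[-0.02,0,0],[0,0,-4],0.036],[[-0.05,0,0],[0,0,-10],0.036],[[-0.085,0,0],[0,0,-16],0.036],[[-0.12,0,0],[0,0,-22],0.036],[[-0.155,0,0],[0,0,-28],0.036],[[-0.19,-0.01,0],[0,0,-34],0.036],[[-0.225,-0.01,0],[0,0,-40],0.036],[[-0.26,-0.02,0],[0,0,-47],0.036],[[-0.29,-0.02,0],[0,0,-54],0.036],[[-0.315,-0.02,0],[0,0,-61],0.036],[[-0.33,-0.024,0],[0,0,-66],0.036],[[-0.33,-0.024,0],[0,0,-67.9],0.036]]'
python3 - <<'E'
from fit import *
im=bot.camera("scene"); crop("scene",im,215,160,150,120,5,"pics/s5.png")
b=fitlugs("scene",im,[.5678,-.076,np.radians(-46.3-90)])
im=bot.camera("top"); crop("top",im,295,145,120,120,5,"pics/t5.png"); np.save("top5.npy",im)
b=fitlugs("top",im,[.5678,-.076,np.radians(-46.3-90)])
for a,c in blobs(im,'r'): print(round(a),c.round(1))
# white mark line in top: rectify to metric wheel frame and measure
E
```

```text
clock: 11.2
tcp_pos: [0.3996, 0.2209, 0.2126]
tool_rot: [-0.0, 0.982, 0.191, 0.001]
contact_force: [0.3, 0.0, -0.0]
opening: 0.424
scene axis [ 0.5675 -0.076 ] lugphase deg -135.58 n 8 rms px 0.24
top axis [ 0.5672 -0.0761] lugphase deg -135.52 n 8 rms px 0.07
19 [354.8 180.7]
17 [361.5 187.5]
40 [362.  223.6]
16 [319.5 234.3]
13 [367.7 235.8]
```

View pics/t5.png

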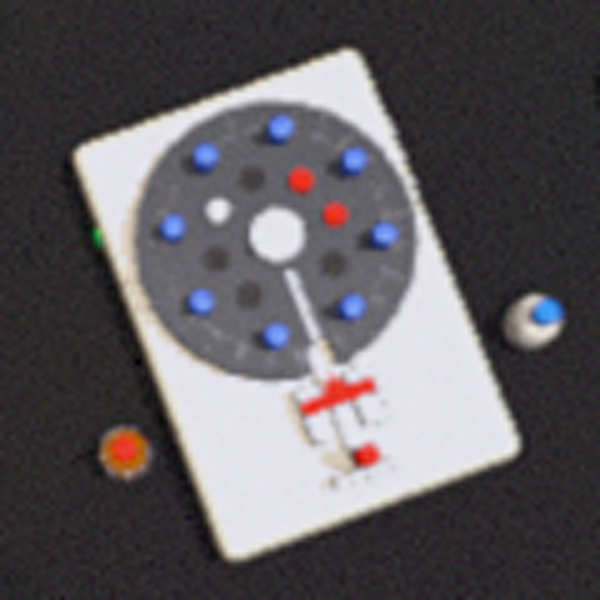

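View pics/s5.png

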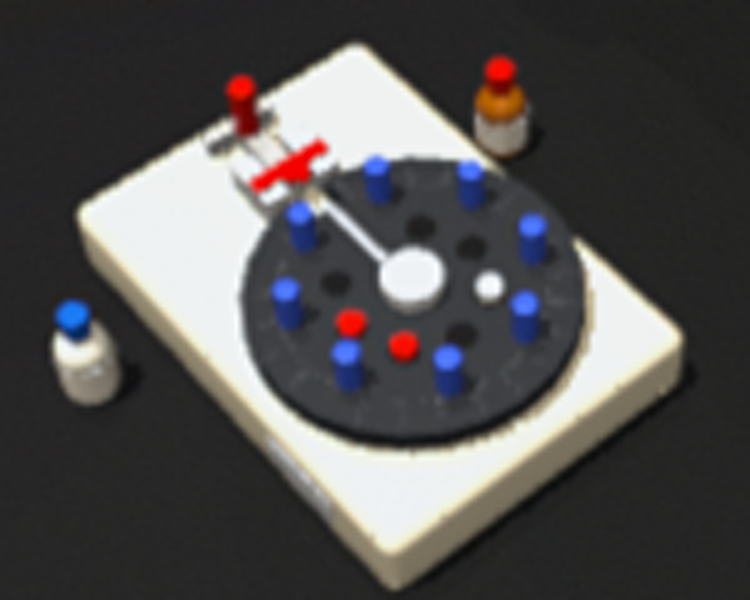

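The mark now points at the pointer in both views: the lug fit gives −158.05° and the base axis is about −158.2° ±0.5°. Next, the bolt.

```bash
python3 - <<'E'
from h import *
print(phi(), shift([.4372,-.1281,.14]).round(4),turn(21.8).round(1))
E
```

```text
21.830749412600863 [-0.0953  0.3369  0.0722] [ 0.  -0.1  0. ]
```

```bash
python3 -m inch '[[[-0.005,0.015,0],[0,0,0],0.034],[[-0.015,0.05,0],[0,0,0],0.034],[[-0.025,0.09,0],[0,0,0],0.034],[[-0.04,0.135,0],[0,0,0],0.034],[[-0.052,0.18,0],[0,0,0],0.034],[[-0.065,0.225,0],[0,0,0],0.034],[[-0.077,0.27,0],[0,0,0],0.034],[[-0.088,0.31,0.01],[0,0,0],0.034],[[-0.095,0.33,0.03],[0,0,0],0.034],[[-0.095,0.337,0.055],[0,0,0],0.034],[[-0.095,0.337,0.072],[0,0,0],0.034],[[-0.095,0.337,0.072],[0,0,0],0.034]]' 60
python3 -m inch '[[[0,0,0],[0,0,0],0.034],[[0,0,0],[0,0,0],0.034]]'
python3 - <<'E'
from h import *
print(phi(), shift([.4372,-.1281,.076]).round(4),turn(21.8).round(1))
im=bot.camera("scene"); crop("scene",im,215,110,150,130,4,"pics/s6.png")
E
```

```text
clock: 12.8
tcp_pos: [0.4352, -0.1289, 0.1381]
tool_rot: [-0.001, 0.982, 0.188, -0.002]
contact_force: [-0.9, -0.8, 0.1]
opening: 0.399
clock: 13.05
tcp_pos: [0.4374, -0.1284, 0.1402]
tool_rot: [0.001, 0.982, 0.189, 0.001]
contact_force: [0.5, -0.2, -0.4]
opening: 0.401
21.823836936199342 [-0.0002 -0.0004  0.0642] [ 0.1 -0.1  0. ]
```

View pics/s6.png

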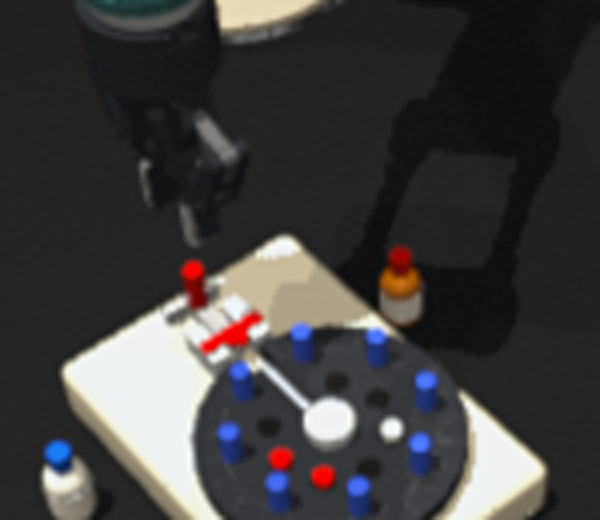

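```bash
python3 -m inch '[[[0,0,0.01],[0,0,0],0.034],[[0,0,0.025],[0,0,0],0.034],[[0,0,0.035],[0,0,0],0.034],[[0,0,0.042],[0,0,0],0.034],[[0,0,0.05],[0,0,0],0.034],[[0,0,0.057],[0,0,0],0.034],[[0,0,0.064],[0,0,0],0.034],[[0,0,0.064],[0,0,0],0.034],[[0,0,0.064],[0,0,0],0.034]]'
python3 - <<'E'
from h import *
print(phi(), shift([.4372,-.1281,.076]).round(4))
im=bot.camera("scene"); crop("scene",im,215,130,120,100,6,"pics/s7.png")
E
```

```text
clock: 14.22
tcp_pos: [0.4371, -0.128, 0.0754]
tool_rot: [0.0, 0.982, 0.189, 0.0]
contact_force: [0.4, -0.3, 0.9]
opening: 0.4
21.83415972061554 [ 0.      0.0001 -0.0006]
```

View pics/s7.png

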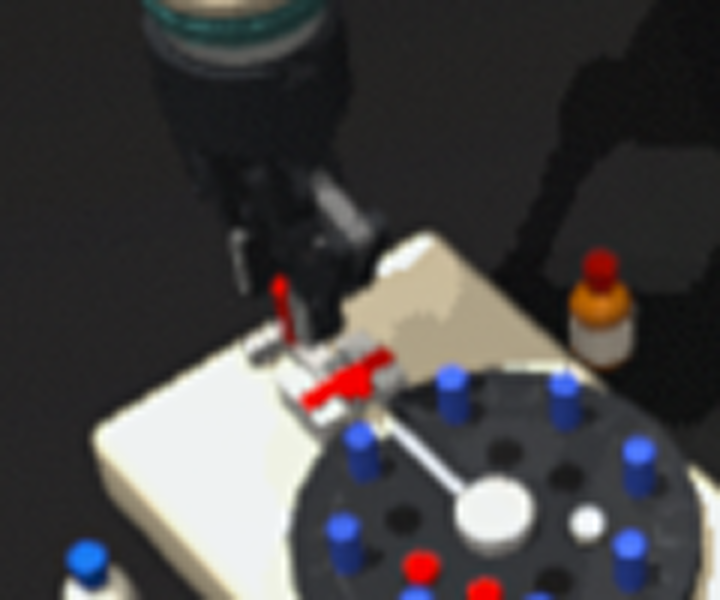

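```bash
python3 -m inch '[[[0,0,0],[0,0,0],0.03],[[0,0,0],[0,0,0],0.024],[[0,0,0],[0,0,0],0.024],[[0.002,0,0],[0,0,0],0.024],[[0.004,0,0],[0,0,0],0.024],[[0.006,0,0],[0,0,0],0.024],[[0.007,0,0],[0,0,0],0.024],[[0.008,0,0],[0,0,0],0.024]]'
python3 -m inch '[[[0.001,0,0],[0,0,0],0.024],[[0.002,0,0],[0,0,0],0.024],[[0.003,0,0],[0,0,0],0.024]]'
python3 -m inch '[[[0.001,0,0],[0,0,0],0.024],[[0.002,0,0],[0,0,0],0.024],[[0.003,0,0],[0,0,0],0.024]]'
```

```text
clock: 15.28
tcp_pos: [0.444, -0.1251, 0.0753]
tool_rot: [0.0, 0.982, 0.19, -0.0]
contact_force: [-2.4, -1.8, 1.6]
opening: 0.283
clock: 15.65
tcp_pos: [0.4472, -0.1238, 0.0753]
tool_rot: [-0.0, 0.982, 0.189, -0.0]
contact_force: [-3.9, -1.9, 1.2]
opening: 0.283
clock: 16.02
tcp_pos: [0.45, -0.1227, 0.0753]
tool_rot: [-0.0, 0.982, 0.189, 0.0]
contact_force: [-2.3, -2.1, 0.5]
opening: 0.274
```

```bash
python3 -m inch '[[[0.001,0,0],[0,0,0],0.024],[[0.002,0,0],[0,0,0],0.024],[[0.003,0,0],[0,0,0],0.024],[[0.004,0,0],[0,0,0],0.024]]'
python3 -m inch '[[[0.001,0,0],[0,0,0],0.024],[[0.002,0,0],[0,0,0],0.024],[[0.003,0,0],[0,0,0],0.024],[[0.0035,0,0],[0,0,0],0.024]]'
python3 - <<'E'
from fit import *
s,p,r=pose();print(p,np.array([.9285,.3714])@(p[:2]-[.4372,-.1281]),s['contact_force'])
im=bot.camera("scene"); crop("scene",im,215,130,120,100,6,"pics/s8.png")
b=fitlugs("scene",im,[.5678,-.076,np.radians(-46.3-90)])
E
```

```text
clock: 16.52
tcp_pos: [0.4537, -0.1212, 0.0753]
tool_rot: [-0.0, 0.982, 0.189, 0.0]
contact_force: [-1.3, -2.0, 1.0]
opening: 0.283
clock: 17.02
tcp_pos: [0.457, -0.1199, 0.0753]
tool_rot: [-0.0, 0.982, 0.189, 0.0]
contact_force: [-2.3, -2.4, 1.2]
opening: 0.283
[ 0.45699828 -0.1198733   0.07529067] 0.021438096914640208 [-2.33096888 -2.43987544  1.16040617]
scene axis [ 0.5676 -0.076 ] lugphase deg -135.55 n 8 rms px 0.22
```

View pics/s8.png

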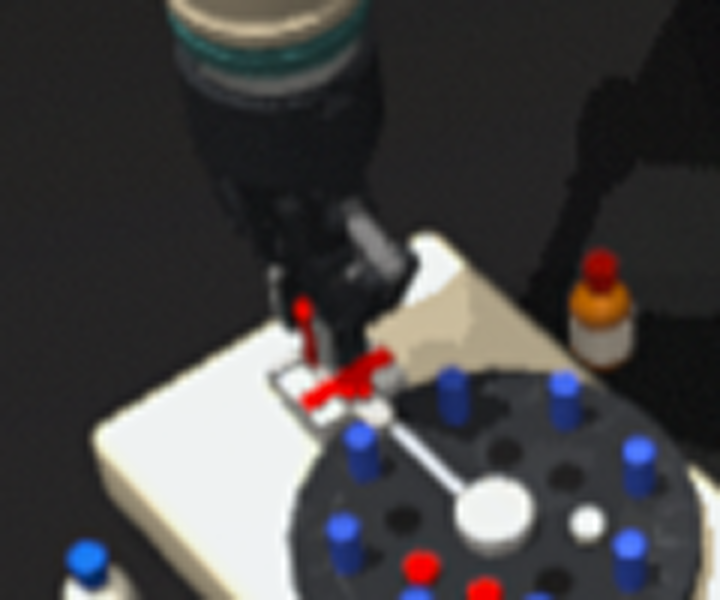

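The nose is entering the notch cleanly and the wheel hasn't moved. I'll creep to the stop.

```bash
for i in 1 2; do python3 -m inch '[[[0.0005,0,0],[0,0,0],0.024],[[0.001,0,0],[0,0,0],0.024],[[0.0015,0,0],[0,0,0],0.024]]' | egrep 'tcp_pos|contact'; done
python3 -m inch '[[[0.0003,0,0],[0,0,0],0.024],[[0.0006,0,0],[0,0,0],0.024]]'| egrep 'tcp_pos|contact'
```

```text
tcp_pos: [0.4583, -0.1194, 0.0753]
contact_force: [-2.4, -1.2, 1.8]
tcp_pos: [0.4597, -0.1188, 0.0753]
contact_force: [-2.1, -3.0, 0.8]
tcp_pos: [0.4603, -0.1186, 0.0753]
contact_force: [-2.2, -2.7, 1.8]
```

```bash
python3 -m inch '[[[0.0003,0,0],[0,0,0],0.024],[[0.0006,0,0],[0,0,0],0.024]]'| egrep 'tcp_pos|contact'
python3 -m inch '[[[0.0003,0,0],[0,0,0],0.024],[[0.0006,0,0],[0,0,0],0.024]]'| egrep 'tcp_pos|contact'
```

```text
tcp_pos: [0.4608, -0.1183, 0.0753]
contact_force: [-1.9, -2.2, 0.7]
tcp_pos: [0.4614, -0.1181, 0.0753]
contact_force: [-3.3, -2.2, 0.9]
```

```bash
python3 -m inch '[[[0.0003,0,0],[0,0,0],0.024],[[0.0006,0,0],[0,0,0],0.024]]'| egrep 'tcp_pos|contact'
```

```text
tcp_pos: [0.4619, -0.1179, 0.0753]
contact_force: [-1.2, -1.8, 1.4]
```

```bash
python3 -m inch '[[[0.0003,0,0],[0,0,0],0.024],[[0.0006,0,0],[0,0,0],0.024]]'| egrep 'tcp_pos|contact'
```

```text
tcp_pos: [0.4622, -0.1178, 0.0753]
contact_force: [-3.7, -3.7, 1.4]
```

```bash
python3 -m inch '[[[0.0003,0,0],[0,0,0],0.024],[[0.0006,0,0],[0,0,0],0.024]]'| egrep 'tcp_pos|contact'
```

```text
tcp_pos: [0.4622, -0.1177, 0.0752]
contact_force: [-5.3, -3.8, 1.8]
```

```bash
python3 -m inch '[[[0.0002,0,0],[0,0,0],0.024],[[0.0004,0,0],[0,0,0],0.024]]'| egrep 'tcp_pos|contact|clock'
```

```text
clock: 19.58
tcp_pos: [0.4622, -0.1177, 0.0752]
contact_force: [-5.0, -5.1, 3.4]
```

At the stop: travel is 27 mm of tool motion, which minus the 5 mm free gap gives 22 mm. The force is rising, so I'll ramp it up.

```bash
python3 -m inch '[[[0.0003,0,0],[0,0,0],0.024],[[0.0006,0,0],[0,0,0],0.024]]'| egrep 'tcp_pos|contact'
```

```text
tcp_pos: [0.4622, -0.1177, 0.0752]
contact_force: [-5.9, -5.7, 4.4]
```

```bash
python3 -m inch '[[[0.0003,0,0],[0,0,0],0.024],[[0.0006,0,0],[0,0,0],0.024]]'| egrep 'tcp_pos|contact|opening'; python3 -c "
from h import *
for i in range(4):
  s=bot.observe();print(s['contact_force'].round(1));bot.camera('top')"
```

```text
tcp_pos: [0.4623, -0.1177, 0.0752]
contact_force: [-8.0, -7.7, 4.4]
opening: 0.284
[-8.  -7.7  4.4]
[-7.9 -6.3  4.8]
[-8.2 -6.6  3.8]
[-8.4 -6.7  5.2]
```

```bash
python3 -m inch '[[[0.0003,0,0],[0,0,0],0.024],[[0.0006,0,0],[0,0,0],0.024]]'| egrep 'tcp_pos|contact'
```

```text
tcp_pos: [0.4623, -0.1177, 0.0751]
contact_force: [-8.9, -7.4, 4.9]
```

```bash
python3 -m inch '[[[0.0003,0,0],[0,0,0],0.024],[[0.0006,0,0],[0,0,0],0.024]]'| egrep 'tcp_pos|contact|opening|clock'; python3 -c "
from h import *
u=[.9285,.3714,0]
for i in range(4):
  s=bot.observe();print(s['contact_force'].round(1),-s['contact_force']@u);bot.camera('top')"
```

```text
clock: 20.78
tcp_pos: [0.4623, -0.1177, 0.0751]
contact_force: [-10.0, -7.6, 6.1]
opening: 0.281
[-10.   -7.6   6.1] 12.113162475172157
[-10.3  -8.3   4.8] 12.614931220405426
[-9.5 -8.1  5.6] 11.883528784960106
[-9.8 -7.5  5.9] 11.899729517761077
```

```bash
python3 -m inch '[[[0.0004,0,0],[0,0,0],0.024],[[0.0008,0,0],[0,0,0],0.024],[[0.0012,0,0],[0,0,0],0.024],[[0.0015,0,0],[0,0,0],0.024]]'| egrep 'tcp_pos|contact|clock'; python3 -c "
from h import *
u=[.9285,.3714,0]
for i in range(4):
  s=bot.observe();print(s['contact_force'].round(1),-s['contact_force']@u);bot.camera('top')"
```

```text
clock: 21.48
tcp_pos: [0.4623, -0.1176, 0.0751]
contact_force: [-12.0, -11.7, 7.4]
[-12.  -11.7   7.4] 15.434541803871463
[-12.8 -11.4   8.3] 16.130589808567755
[-13.2 -10.7   6.6] 16.262085281600054
[-12.1 -10.5   6.4] 15.134729762247302
```

```bash
python3 -m inch '[[[0,0,0],[0,0,0],0.024],[[-0.0002,0,0],[0,0,0],0.024],[[-0.0002,0,0],[0,0,0],0.024],[[-0.0002,0,0],[0,0,0],0.024],[[-0.0002,0,0],[0,0,0],0.024]]'| egrep 'tcp_pos|contact|clock'; python3 -c "
from h import *
u=[.9285,.3714,0]
for i in range(4):
  s=bot.observe();print(s['contact_force'].round(1),-s['contact_force']@u);bot.camera('scene')"
```

```text
clock: 22.3
tcp_pos: [0.4623, -0.1176, 0.0751]
contact_force: [-11.7, -10.0, 6.5]
[-11.7 -10.    6.5] 14.622104301746786
[-12.6  -9.8   7.2] 15.363161742193697
[-12.1  -9.6   6.7] 14.813731130659871
[-11.5 -10.5   6.8] 14.543733952028376
```

Steady push of about 15 N held for about 1 s. Unloading now, then centring around the post and lifting off.

```bash
python3 -m inch '[[[-0.0015,0,0],[0,0,0],0.024],[[-0.003,0,0],[0,0,0],0.024],[[-0.0045,0,0],[0,0,0],0.024],[[-0.006,0,0],[0,0,0],0.024],[[-0.0075,0,0],[0,0,0],0.024],[[-0.0085,0,0],[0,0,0],0.028],[[-0.009,0,0],[0,0,0],0.032],[[-0.009,0,0],[0,0,0],0.034],[[-0.009,0,0],[0,0,0],0.034]]'
python3 -c "
from h import *
s,p,r=pose();print(np.array([.9285,.3714])@(p[:2]-[.4372,-.1281]))"
```

```text
clock: 23.62
tcp_pos: [0.4586, -0.1192, 0.0753]
tool_rot: [-0.0, 0.982, 0.189, 0.0]
contact_force: [-0.9, 0.9, 0.8]
opening: 0.397
0.023161546821350968
```

```bash
python3 -m inch '[[[0,0,-0.01],[0,0,0],0.034],[[0,0,-0.025],[0,0,0],0.034],[[0,0,-0.05],[0,0,0],0.034],[[0,0,-0.08],[0,0,0],0.034],[[0,0,-0.12],[0,0,0],0.034],[[0,-0.03,-0.14],[0,0,0],0.034],[[0,-0.08,-0.14],[0,0,0],0.034],[[0,-0.13,-0.14],[0,0,0],0.034],[[0,-0.18,-0.14],[0,0,0],0.034],[[0,-0.23,-0.14],[0,0,0],0.034],[[0,-0.28,-0.14],[0,0,0],0.034],[[0,-0.32,-0.14],[0,0,0],0.034]]'
python3 -m inch '[[[0,0,0],[0,0,0],0.034],[[0,0,0],[0,0,0],0.034],[[0,0,0],[0,0,0],0.034]]' | grep -v rot
python3 - <<'E'
from fit import *
im=bot.camera("scene"); crop("scene",im,215,160,150,120,5,"pics/s9.png"); cv2.imwrite("pics/s9f.png",im)
b=fitlugs("scene",im,[.5678,-.076,np.radians(-46.3-90)])
r1=[c.round(1).tolist() for a,c in blobs(im,'r') if a>8]
im=bot.camera("top"); crop("top",im,295,145,120,120,5,"pics/t9.png")
b=fitlugs("top",im,[.5678,-.076,np.radians(-46.3-90)]); ax=b[:2]
print(r1)
B=[c for a,c in blobs(im,'r') if a>8]; print([c.round(1).tolist() for c in B])
g=min(B,key=lambda c:np.linalg.norm(c-proj("top",[[.458,-.12,.08]])[0]) )
s=least_squares(lambda p:cylc("top",p[0],p[1],.06,.095,.007)-g,[.458,-.12]).x; d=s-ax
print(s,np.linalg.norm(d),np.degrees(np.arctan2(-d[1],-d[0])))
E
```

```text
clock: 25.12
tcp_pos: [0.3386, 0.1793, 0.2162]
tool_rot: [-0.0, 0.982, 0.19, 0.001]
contact_force: [0.6, -0.6, -0.2]
opening: 0.401
clock: 25.5
tcp_pos: [0.34, 0.1769, 0.2155]
contact_force: [-0.5, -0.1, -0.6]
opening: 0.399
scene axis [ 0.5677 -0.076 ] lugphase deg -135.52 n 8 rms px 0.23
top axis [ 0.5672 -0.0761] lugphase deg -135.56 n 8 rms px 0.07
[[314.6, 174.2], [270.9, 190.2], [284.8, 224.1], [295.3, 228.8]]
[[354.8, 180.7], [361.6, 187.5], [362.0, 223.6], [364.8, 228.5], [319.5, 234.3]]
[ 0.4570338  -0.11996378] 0.11860546767108665 21.708119433887266
```

View pics/s9.png

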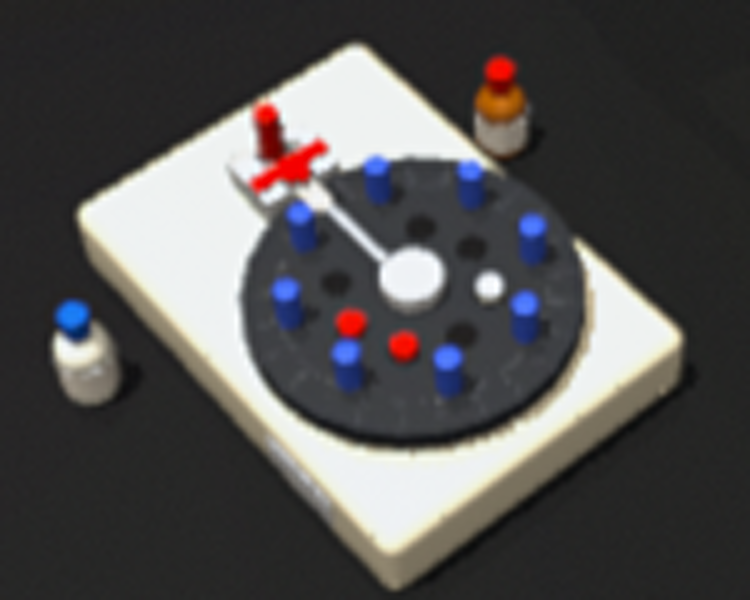

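View pics/t9.png

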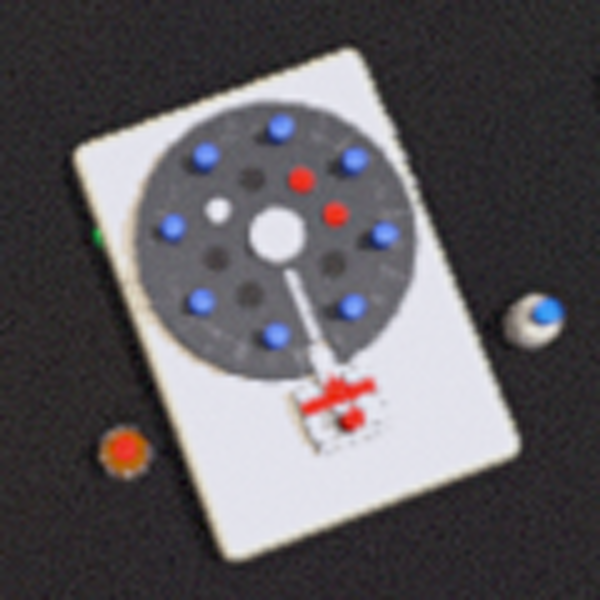

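The nose is in the notch with the collar against the guide. The post is 118.6 mm from the axis (118 expected; before the slide it measured 141.1 against a nominal 140). The mark is in line with the pointer and the droppers are in place. Handing in.

```bash
python3 -c "
from cell import bot
print(bot.finish_job())"
```

```text
the job is handed in; nothing more can be done
None
```

The wheel is turned to the pointer, the bolt is home in the notch with its collar seated, and the job was handed in at about 26 s of the 72 s allowed.

- **Wheel:** I pinched one lug and turned the wheel about 90° clockwise. The mark then lay within about 0.3° of the base axis in both cameras. My separate estimates of the base yaw ran from 21.4° to 22.4°, so call that ±0.5°, or about 0.6 mm at the notch. That is inside the 1.5 mm the nose needs to enter freely.
- **Bolt:** I pushed the post with one finger in small, slow steps. It moved at about its 3 N friction all the way and met the stop after about 22 mm. I then raised the push gradually and held it at about 15 N (readings 14.5 to 16.3 N) for about 1 s. After that I unloaded, let go and lifted clear. The force reading also had about 5 N sideways and 7 N upwards during the push.
- **Last check:** From the top camera, the post stands 118.6 mm from the axis (118 expected). The lug fit shows the wheel did not turn during the push, and both droppers are standing where they were. The robot was touching nothing, with force near zero. I did not check the beaker, marker and heating block in the final pictures, but the arm never went near them.

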